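Face up the row of pastry boards on the counter display

TASK

Face up the pastry display: with the fingertips, push the two boards that sit back, left and right, out over the riser's display edge until their front edges stand level with the front of the middle board, which is already set out as it should be, and square to the edge. Slide them with their pastries on, never lifting or tipping a board or touching a pastry, keep the boards side by side and clear of each other, and leave the middle board and everything else as they stand.

Things in the scene. Friction and masses are not known exactly. Their poses are not given: they have to be found in the camera images.
- riser: low display riser standing on the counter, fixed: a dark wooden shelf board 280 mm deep (its x), 680 mm long (its y), 18 mm thick, its top 90 mm above the counter, on two steel leg frames. Origin on the counter under its centre; its x axis points across the depth, away from the robot, to the display edge, which lies at x = +140 mm of this frame; the rear edge is at x = -140 mm. Its turn from the world axes is at most 0.2 rad.
- left_board: white melamine display board lying loose on the riser, the left one (largest y), with two shell-topped buns on it; at first it sits back, wholly on the shelf, and may be a little askew. 150 mm deep (its x), 160 mm wide (its y), 8 mm thick, about 0.33 kg (it varies). Origin at the centre of its underside; its x axis points to its front (away from the robot).
- left_front (a point): middle of the front edge of the left board, on its top face (75 mm ahead of the board's centre, 8 mm above its underside)
- left_rear (a point): middle of the rear edge of the left board, on its top face (75 mm behind the board's centre); the shelf behind it is bare
- middle_board: white melamine display board lying loose on the riser, the middle one, with two chocolate-chip cookies on it; it already stands out over the display edge by 25 to 45 mm, square to the edge: the pattern for the other two. 150 mm deep (its x), 160 mm wide (its y), 8 mm thick, about 0.33 kg (it varies). Origin at the centre of its underside; its x axis points to its front (away from the robot).
- middle_front (a point): middle of the front edge of the middle board, on its top face (75 mm ahead of the board's centre, 8 mm above its underside)
- middle_rear (a point): middle of the rear edge of the middle board, on its top face (75 mm behind the board's centre); the shelf behind it is bare
- right_board: white melamine display board lying loose on the riser, the right one (smallest y), with two seeded rolls on it; at first it sits back, wholly on the shelf, and may be a little askew. 150 mm deep (its x), 160 mm wide (its y), 8 mm thick, about 0.33 kg (it varies). Origin at the centre of its underside; its x axis points to its front (away from the robot).
- right_front (a point): middle of the front edge of the right board, on its top face (75 mm ahead of the board's centre, 8 mm above its underside)
- right_rear (a point): middle of the rear edge of the right board, on its top face (75 mm behind the board's centre); the shelf behind it is bare
- left_a: loose shell-topped bun, 70 mm across, 34 mm high, 60 g, on the left half of the left board, about 20 mm ahead of the board's centre and 40 mm to its side, so 50 to 60 mm of the board is bare behind it. Origin at the centre of its underside.
- left_b: loose shell-topped bun, 70 mm across, 34 mm high, 60 g, on the right half of the left board, about 20 mm ahead of the board's centre and 40 mm to its side, so 50 to 60 mm of the board is bare behind it. Origin at the centre of its underside.
- middle_a: loose chocolate-chip cookie, 72 mm across, 18 mm high, 60 g, on the left half of the middle board, about 20 mm ahead of the board's centre and 40 mm to its side, so 50 to 60 mm of the board is bare behind it. Origin at the centre of its underside.
- middle_b: loose chocolate-chip cookie, 72 mm across, 18 mm high, 60 g, on the right half of the middle board, about 20 mm ahead of the board's centre and 40 mm to its side, so 50 to 60 mm of the board is bare behind it. Origin at the centre of its underside.
- right_a: loose seeded roll, 68 mm across, 38 mm high, 60 g, on the left half of the right board, about 20 mm ahead of the board's centre and 40 mm to its side, so 50 to 60 mm of the board is bare behind it. Origin at the centre of its underside.
- right_b: loose seeded roll, 68 mm across, 38 mm high, 60 g, on the right half of the right board, about 20 mm ahead of the board's centre and 40 mm to its side, so 50 to 60 mm of the board is bare behind it. Origin at the centre of its underside.
- ticket_left: loose price-ticket stand, a wooden block with an upright paper card, 22 x 34 mm and 50 mm high, on the front left corner of the riser. Origin at the centre of its underside.
- ticket_right: loose price-ticket stand, a wooden block with an upright paper card, 22 x 34 mm and 50 mm high, on the front right corner of the riser. Origin at the centre of its underside.
- pastry_box: closed patterned pastry box on the counter, 190 x 120 mm and 80 mm high, left of the riser. Origin at the centre of its underside.
- cookie_jar: amber glass jar with steel lid, 84 mm across, 150 mm high, left of the riser. Origin at the centre of its underside.
- tongs: steel serving tongs, about 240 mm long and 60 mm wide, 22 mm high, lying on the counter right of the riser. Origin under their middle.
Mind the look-alikes: they are no part of the job. Leave any purple or red look-alike of the middle_a alone. What is shaped like the right_board but yellow is not meant.

How it is judged (in metres and radians):
At the end, for the whole second after the job is handed in: Left and right boards flat and still on the riser, fronts level with the middle one's within 8 mm, square within 0.09 rad, centres 163 to 240 mm either side of it; middle one as it was (overhang 19 to 51 mm, square within 0.04 rad); each pastry on its board, within 70 mm of its centre (x of left_front in the frame of middle_front between -0.008 and 0.008 m and y of left_front in the frame of middle_front between 0.163 and 0.24 m and angle between the x axis of each of left_board, right_board and the x axis of riser, either way round below 0.09 rad and x of right_front in the frame of middle_front between -0.008 and 0.008 m and y of right_front in the frame of middle_front between -0.24 and -0.163 m and angle between the x axis of middle_board and the x axis of riser, either way round below 0.04 rad and x of middle_front in the frame of riser between 0.159 and 0.191 m and height (world z) of left_board between 0.086 and 0.094 m and linear speed of each of left_board, middle_board, right_board below 0.01 m/s and height (world z) of left_a between 0.094 and 0.104 m and horizontal distance between each of left_a, left_b and left_board below 0.07 m and height (world z) of left_b between 0.094 and 0.104 m and height (world z) of middle_board between 0.086 and 0.094 m and height (world z) of middle_a between 0.094 and 0.104 m and horizontal distance between each of middle_a, middle_b and middle_board below 0.07 m and height (world z) of middle_b between 0.094 and 0.104 m and height (world z) of right_board between 0.086 and 0.094 m and height (world z) of right_a between 0.094 and 0.104 m and horizontal distance between each of right_a, right_b and right_board below 0.07 m and height (world z) of right_b between 0.094 and 0.104 m); the robot touches nothing.
It fails at once if a display board is lifted or tipped (height (world z) of any of left_board, middle_board, right_board above 0.1 m or angle between any of left_board, middle_board, right_board's own z axis and vertical above 0.12 rad).
It fails at once if the robot touches a pastry (contact force between any of the fingers, the arm and left_a above 0.3 N or contact force between any of the fingers, the arm and left_b above 0.3 N or contact force between any of the fingers, the arm and middle_a above 0.3 N or contact force between any of the fingers, the arm and middle_b above 0.3 N or contact force between any of the fingers, the arm and right_a above 0.3 N or contact force between any of the fingers, the arm and right_b above 0.3 N).
It fails at once if a pastry is lifted or falls off its board (height (world z) of any of left_a, left_b, middle_a, middle_b, right_a, right_b above 0.112 m or height (world z) of any of left_a, left_b, middle_a, middle_b, right_a, right_b below 0.085 m).
It fails at once if the middle board is shifted by more than 6 mm (distance of middle_board from where it was at the start of the episode above 0.006 m).
It fails at once if a ticket stand, the pastry box, the jar or the tongs are displaced by more than 15 mm or tipped over (distance of any of ticket_left, ticket_right, pastry_box, cookie_jar, tongs from where it was at the start of the episode above 0.015 m or angle between any of ticket_left, ticket_right, pastry_box, cookie_jar, tongs's own z axis and vertical above 0.3 rad).
It also fails if it takes over 54 s, if anything falls off the work surface, if the arm or the gripper's body presses on something with over 40 N, if the wrist force passes 120 N, or if a joint passes its speed limit or range.

ROBOT

A 6-joint arm with a two-finger parallel gripper is mounted at the origin on the work surface. World frame = base frame: x ahead of the robot, y to its left, z up, the work surface at z = 0. Lengths are in mm, angles in rad, forces in N, time in s.
With the tool pointing down it reaches from about 275 to 1000 mm from the base axis. Payload 8.4 kg.
Tool frame: the origin (TCP) lies between the finger pads; the fingertips stand r.finger_overhang ahead of it and the grasp point (between the pads) is the TCP (r.finger_overhang is the distance from the TCP to the fingertips, in mm); z points along the fingers, y is the line along which they close (so a half turn about z gives the same grasp; the last joint's range is limited). The gripper opens to 85 mm and grips with 20 to 120 N. Pads are 22 mm wide; open, the fingers measure 114 mm over their backs; the gripper's body (76 mm by 85 mm) begins 54 mm behind the grasp point. The pads swing forward as they close: fully open they stand 13 mm farther back than shut.
Start: joints at [1.19, 0.353, 1.633, -0, 1.155, -0.002], TCP at [231.127, 580.696, 250.281] pointing down, gripper open.
Joint ranges: [-2.63, 2.63], [-0.92, 2.1], [0.06, 2.66], [-1.3, 4.44], [0, 2.69], [-3.02, 3.02]. Speed limits (rad/s): [2.22, 2.22, 2.79, 3.14, 3.14, 3.14].

INTERFACE

Orientations are given as [roll, pitch, yaw] about the fixed x, y, z axes, in that order (R = Rz(yaw) Ry(pitch) Rx(roll)).
In Python, from rig import r, cams, sign_off gives the robot as it stands.
- The arm moves only by the shell command python3 -m crank 'ROWS' [FORCE]. ROWS is JSON, a list of rows, each a list of 7 numbers: the shift along the tool's x, y, z in m, then the turn, a rotation vector about the tool's x, y, z in rad, then the closure, from 0 (fully open) to 1 (shut). In form: [[dx, dy, dz, ax, ay, az, gripper], ...]. A call has 1 to 5 rows; each row is the pose to reach, as a shift and turn from the pose commanded when the call began, along the tool's axes at that moment; what a row does not reach only later rows make up. A row lasts 1/10 s, in which the tool goes at most 50 mm and 8.59 degrees, less where a joint would pass 70% of its speed; a pose out of reach is approached as far as the arm can. A call with a gripper value outside its range is refused whole. The fingers move at their own pace and stop on an object; FORCE is the grip in N (left out, the last holds). Time passes only in rows, so rows that repeat a pose let the fingers close. It gives the time, the measured TCP pose, the force, the opening and the grip force at its end, in the units of the state.
- r.sense(): the state, without advancing time (a new reading comes with each control period).
- cams.grab_frame(name): name is "scene" or "top" or "wrist"; returns a dict with "image" (400x640x3 uint8, red, green, blue), "fx", "fy", "cx", "cy" (pixels), "D" ([k1, k2, p1, p2, k3] as OpenCV has them; the pictures are not rectified), "position" and "orientation" of the camera in the world. Camera axes: x right, y down, z forward; pixel columns grow to the right and rows downward; lengths in mm; the calibration is good to about 2 mm. A picture is of the moment at which its call begins. There is no depth.
- sign_off(): hands the job in; it is judged then, once.
The state is a dict: "clock": time; "qpos": joint angles; "qvel": joint speeds; "joint_efforts": joint torques, N m; "eef_pos": TCP position; "tcp_rot": TCP orientation; "contact_force": force on the tool from outside, world axes, zero at the start; "wrist_torque": the same for the moment, N m; "opening": opening from 0.0 (shut) to 1.0 (fully open); "grasp_force": force on a finger pad.
Only numpy, scipy, OpenCV 4.12 (cv2) and the standard library are available. Lean on these libraries where they do the work, as an engineer would, in place of code of your own. Each camera call takes 0.05 s, during which the arm holds its last target. There are 200 camera calls.

## Working session

There is one attempt and no reset: what is moved stays moved. The work goes in short steps, Python scripts to look and compute and a shell command to move; the robot and the scene stay as the last step left them, time stands still between calls to the robot, and variables do not carry over. Pictures are saved under pics/ and viewed, at most 10 in all, crops included, and the job is handed in when it is done.

```bash
ls; mkdir -p pics
cat > h.py <<'E'
import numpy as np, cv2
from scipy.spatial.transform import Rotation as R
from rig import r, cams
def grab(n):
    f=cams.grab_frame(n); return f
def K(f): return np.array([[f["fx"],0,f["cx"]],[0,f["fy"],f["cy"]],[0,0,1.]])
def rot(f):
    o=np.array(f["orientation"],float)
    return o if o.shape==(3,3) else R.from_euler('xyz',o).as_matrix()
def ray(f,px,z):
    px=np.array(px,float).reshape(-1,1,2)
    n=cv2.undistortPoints(px,K(f),np.array(f["D"],float))[:,0]
    d=np.c_[n,np.ones(len(n))]@rot(f).T; p=np.array(f["position"],float)
    return p+d*((z-p[2])/d[:,2])[:,None]
E
python3 - <<'E'
from h import *
print(r.sense(), r.finger_overhang)
for n in("top","scene"):
    f=grab(n); cv2.imwrite(f"pics/{n}0.png",f["image"][...,::-1]); print(n,f["position"],f["orientation"],f["fx"])
    np.save(f"{n}0.npy",f,allow_pickle=True)
E
```

```text
pics
{'clock': 0.0, 'qpos': array([ 1.18960370e+00,  3.53645473e-01,  1.63414482e+00, -3.56303803e-06,
        1.15518331e+00, -2.39463569e-03]), 'qvel': array([-8.91203524e-04,  8.29020000e-04,  1.83873654e-03,  5.35390536e-05,
        3.99169276e-05, -5.69836660e-04]), 'joint_efforts': array([-1.80356169e-04, -6.05243325e+01, -3.42060399e+01, -1.19553852e-04,
        9.41825216e-03, -7.19348463e-05]), 'eef_pos': array([230.95774961, 580.2763762 , 249.55875509]), 'tcp_rot': array([-3.1402117e+00, -4.9164361e-08,  2.7627961e+00]), 'contact_force': array([ 0.23879168, -0.25441838,  0.03451446]), 'wrist_torque': array([ 0.02221687,  0.03055297, -0.00992762]), 'grasp_force': 0.0, 'opening': 0.9991338708899304} 19.0
top [ 327.6677555    -6.38521181 1516.75877619] [-2.99229694e+00  2.24686010e-04 -1.55857183e+00] 436.5860825985469
scene [1345.12408259  560.8818582  1234.73289744] [-2.42388059  0.00378841  2.16463691] 517.8308126284563
```

View pics/top0.png

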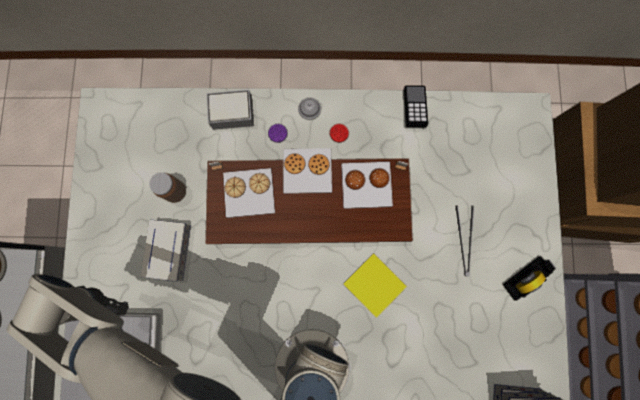

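View pics/scene0.png

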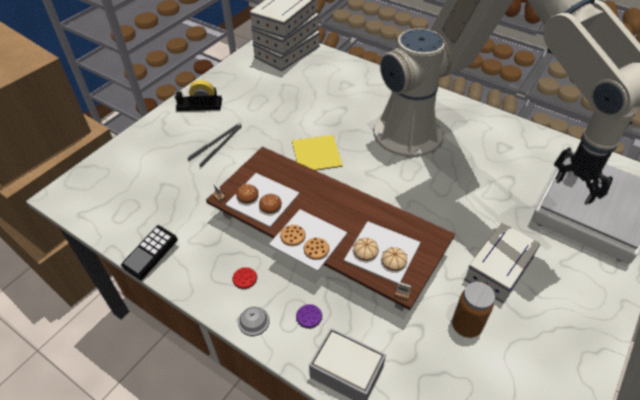

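The top view shows the white left board at (248,192) with buns, the middle at (307,171) with cookies and the right at (367,185) with rolls, all on the dark riser (207–411, 160–243). The look-alikes are the yellow board at (375,285) and the purple and red discs at (278,133) and (339,133). They lie on the counter and aren't the white boards on the riser, so I leave them alone.

```bash
cat >> h.py <<'E'
# board pose: white mask on the riser, hull, min-area rectangle refined by line fits on the bare edges, at z=98
def boards(f,roi,z=98.):
    im=cv2.cvtColor(f["image"],cv2.COLOR_RGB2HSV); m=((im[...,1]<60)&(im[...,2]>140)).astype(np.uint8)
    k=np.zeros_like(m); cv2.fillPoly(k,[np.array(roi)],1); m*=k
    cs,_=cv2.findContours(m,cv2.RETR_EXTERNAL,cv2.CHAIN_APPROX_NONE); out=[]
    for c in cs:
        if cv2.contourArea(c)<600: continue
        h=cv2.convexHull(c)
        w=ray(f,c.reshape(-1,2),z)[:,:2].astype(np.float32)
        (cx,cy),(a,b),t=cv2.minAreaRect(w); t=(t+45)%90-45; t=np.deg2rad(t)
        out.append((cx,cy,a,b,t))
    return sorted(out,key=lambda o:-o[1])
def riser(f,box):
    im=cv2.cvtColor(f["image"],cv2.COLOR_RGB2HSV)
    m=(((im[...,0]<15)|(im[...,0]>170))&(im[...,1]>100)&(im[...,2]<150)).astype(np.uint8)
    k=np.zeros_like(m); x0,y0,x1,y1=box; k[y0:y1,x0:x1]=1; m*=k
    c=max(cv2.findContours(m,cv2.RETR_EXTERNAL,cv2.CHAIN_APPROX_NONE)[0],key=cv2.contourArea)
    return c
E
python3 - <<'E'
from h import *
f=np.load("top0.npy",allow_pickle=True).item()
P=[[212,140],[260,168],[275,140],[340,140],[345,160],[398,160],[400,230],[212,230]]
for n,P in(("L",[[218,163],[279,163],[279,225],[218,225]]),("M",[[279,143],[336,143],[336,200],[279,200]]),("R",[[336,157],[396,157],[396,212],[336,212]])):
    for o in boards(f,P): print(n,np.round(o,3))
c=riser(f,(195,145,425,255)); print(cv2.contourArea(c))
w=ray(f,cv2.approxPolyDP(cv2.convexHull(c),4,True).reshape(-1,2),90)
print(np.round(w))
w=ray(f,c.reshape(-1,2),90)[:,:2].astype(np.float32)
print("rect",cv2.minAreaRect(w))
rear=w[w[:,0]<w[:,0].min()+25]; print(np.polyfit(rear[:,1],rear[:,0],1))
E
```

```text
L [5.74025e+02 2.14735e+02 1.49473e+02 1.59596e+02 1.09000e-01]
M [6.59965e+02 2.07580e+01 1.67116e+02 1.91477e+02 1.20000e-02]
R [ 6.05183e+02 -1.76430e+02  1.49309e+02  1.59433e+02  5.00000e-02]
14530.5
[[ 695. -314.   90.]
 [ 423. -321.   90.]
 [ 408.  349.   90.]
 [ 666.  355.   90.]]
rect ((550.3602294921875, 16.40081787109375), (275.69769287109375, 674.27001953125), 1.4456809759140015)
[-2.25865104e-02  4.15035545e+02]
```

```bash
cat >> h.py <<'E'
def go(x,y,z,yaw):
    s=r.sense(); A=R.from_euler('xyz',s["tcp_rot"]); B=R.from_euler('xyz',[np.pi,0,yaw])
    d=A.inv().apply(np.array([x,y,z])-s["eef_pos"])/1000; print("shift",d.round(4),"turn",(A.inv()*B).as_rotvec().round(4),"at",s["eef_pos"].round(1),"t",s["clock"])
def edge(f,cols,rows,z=98.):   # steepest brightness step along columns, subpixel, as a line x=a*y+b in the world
    g=cv2.cvtColor(f["image"],cv2.COLOR_RGB2GRAY).astype(float); p=[]
    for c in range(*cols):
        d=np.abs(np.diff(g[rows[0]:rows[1],c])); i=d.argmax(); j=slice(max(i-1,0),i+2)
        p.append((c,rows[0]+.5+(np.arange(len(d))[j]*d[j]).sum()/d[j].sum()))
    w=ray(f,p,z); k=np.polyfit(w[:,1],w[:,0],1); e=w[:,0]-np.polyval(k,w[:,1]); q=abs(e)<3
    k=np.polyfit(w[q,1],w[q,0],1); return k,w[:,1].mean(),np.polyval(k,w[:,1].mean()),e.std()
E
python3 - <<'E'
from h import *
f=np.load("top0.npy",allow_pickle=True).item()
for n,c,q,z in(("Mrear",(288,328),(184,200),98),("Mfront",(288,328),(143,154),98),("Lrear",(230,270),(205,225),98),("Rrear",(350,388),(200,214),98),("riser rear",(215,405),(235,250),90)): print(n,edge(f,c,q,z))
go(465,212,250,np.pi+.024)
E
```

```text
Mrear (array([-3.99284749e-02,  5.76492825e+02]), np.float64(19.279753463184882), np.float64(575.7230142430692), np.float64(0.35234957198343575))
Mfront (array([-1.86822502e-02,  7.23311628e+02]), np.float64(21.413042267817094), np.float64(722.9115839503835), np.float64(8.33847732056653))
Lrear (array([-1.08627628e-01,  5.21208627e+02]), np.float64(208.24591411288966), np.float64(498.5873674990528), np.float64(0.5333833227409187))
Rrear (array([-4.94264994e-02,  5.20773382e+02]), np.float64(-181.74049564699652), np.float64(529.7561785425556), np.float64(0.5745562892781875))
riser rear (array([-2.52653331e-02,  4.10681394e+02]), np.float64(10.48945681639413), np.float64(410.4163746749147), np.float64(0.5742424800054728))
shift [-3.537e-01 -2.557e-01 -1.000e-04] turn [-1.200e-03 -3.000e-04 -4.028e-01] at [231.  580.4 249.7] t 0.1
```

```bash
python3 -m crank '[[-0.04,-0.029,0,0,0,-0.045,0],[-0.08,-0.058,0,0,0,-0.09,0],[-0.12,-0.087,0,0,0,-0.135,0],[-0.16,-0.116,0,0,0,-0.18,0],[-0.2,-0.145,0,0,0,-0.225,0]]'
python3 -c "from h import *; go(465,212,200,np.pi+.033)"
```

```text
clock: 0.6
eef_pos: [363.8, 370.2, 250.1]
tcp_rot: [-3.141, -0.0, 2.99]
contact_force: [0.9, 1.0, -0.5]
opening: 1.002
grasp_force: 0.0
shift [-0.1239 -0.1411  0.0501] turn [-3.000e-04 -1.000e-04 -1.845e-01] at [363.8 370.2 250.1] t 0.6
```

```bash
python3 -m crank '[[-0.03,-0.035,0.012,0,0,-0.045,0],[-0.06,-0.07,0.024,0,0,-0.09,0],[-0.09,-0.105,0.036,0,0,-0.135,0],[-0.124,-0.141,0.05,0,0,-0.185,0],[-0.124,-0.141,0.05,0,0,-0.185,0]]'
python3 - <<'E'
from h import *
go(465,212,130,np.pi+.033)
f=grab("wrist"); cv2.imwrite("pics/w1.png",f["image"][...,::-1]); print(f["position"],f["orientation"],f["fx"])
np.save("w1.npy",f,allow_pickle=True)
E
```

```text
clock: 1.1
eef_pos: [465.6, 209.2, 198.6]
tcp_rot: [-3.139, -0.002, -3.113]
contact_force: [-0.2, 1.1, -0.3]
opening: 1.0
grasp_force: 0.0
shift [0.0004 0.0029 0.0686] turn [-0.0022 -0.0017 -0.0042] at [465.6 209.2 198.6] t 1.1
[395.11738501 208.74515977 323.05906675] [2.86097161e+00 2.11109486e-03 1.59866290e+00] 291.9594343108199
```

View pics/w1.png

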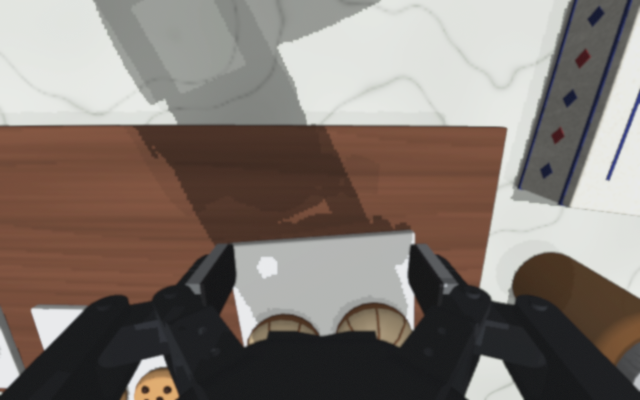

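The wrist view shows the left board's rear edge near (235–415, 240), with both buns ahead of it. The fingers are at (220,270) and (425,265), and the shelf behind the board is bare. I'll descend there.

```bash
python3 -m crank '[[0,0.003,0.03,0,0,0,0],[0,0.003,0.06,0,0,0,0],[0,0.003,0.078,0,0,0,0],[0,0.003,0.083,0,0,0,0],[0,0.003,0.083,0,0,0,0]]'
python3 - <<'E'
from h import *
go(465,212,112,np.pi+.033)
f=grab("scene"); im=f["image"]
R_=rot(f);p=R_.T@(r.sense()["eef_pos"]-np.array(f["position"])); u,v=int(f["cx"]+f["fx"]*p[0]/p[2]),int(f["cy"]+f["fy"]*p[1]/p[2]); print(u,v)
c=im[max(v-60,0):v+60,max(u-80,0):u+80]; cv2.imwrite("pics/s1.png",cv2.resize(c,None,fx=5,fy=5,interpolation=cv2.INTER_CUBIC)[...,::-1])
E
```

```text
clock: 1.65
eef_pos: [463.5, 217.3, 117.0]
tcp_rot: [-3.141, -0.001, -3.11]
contact_force: [-0.2, 1.2, -0.8]
opening: 0.996
grasp_force: 0.0
shift [-0.0013 -0.0053  0.005 ] turn [-0.0004 -0.0012 -0.0012] at [463.5 217.3 117. ] t 1.65
402 220
```

View pics/s1.png

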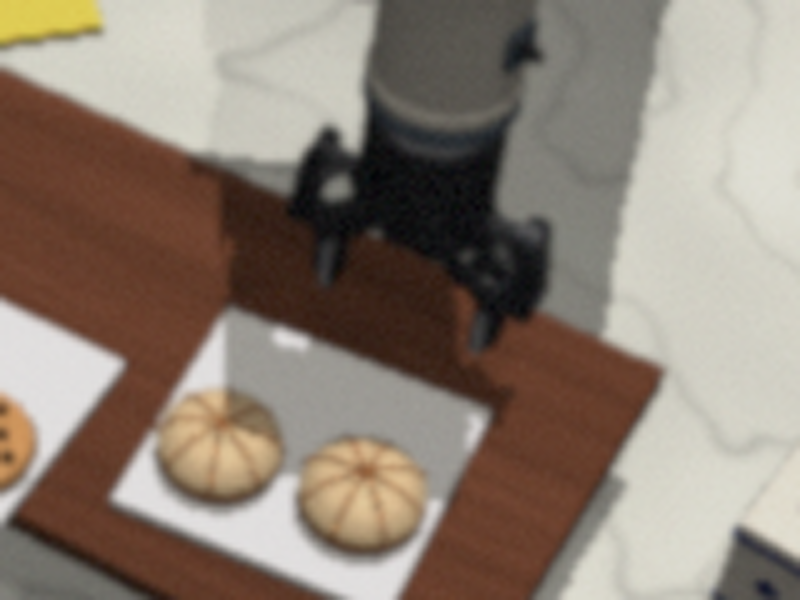

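The scene crop shows both fingertips, at (327,280) and (482,345), just above the bare shelf behind the left board. I'll probe for the shelf in small steps.

```bash
python3 -m crank '[[0,-0.005,0.003,0,0,0,0],[0,-0.005,0.006,0,0,0,0],[0,-0.005,0.006,0,0,0,0]]'; python3 -m crank '[[0,0,0.002,0,0,0,0],[0,0,0.004,0,0,0,0],[0,0,0.004,0,0,0,0]]'; python3 -m crank '[[0,0,0.002,0,0,0,0],[0,0,0.004,0,0,0,0],[0,0,0.004,0,0,0,0]]'
```

```text
clock: 2.0
eef_pos: [464.4, 211.6, 111.5]
tcp_rot: [3.141, 0.0, -3.111]
contact_force: [-0.8, 0.7, 0.5]
opening: 1.001
grasp_force: 0.0
clock: 2.3
eef_pos: [464.2, 211.6, 107.1]
tcp_rot: [-3.141, -0.0, -3.11]
contact_force: [0.9, -0.4, -0.2]
opening: 0.999
grasp_force: 0.0
clock: 2.6
eef_pos: [464.2, 211.6, 103.0]
tcp_rot: [-3.141, -0.0, -3.11]
contact_force: [-0.2, 0.0, -0.3]
opening: 0.999
grasp_force: 0.0
```

```bash
python3 -m crank '[[0,0,0.002,0,0,0,0],[0,0,0.004,0,0,0,0],[0,0,0.004,0,0,0,0]]'; python3 -m crank '[[0,0,0.002,0,0,0,0],[0,0,0.002,0,0,0,0]]'; python3 -m crank '[[0,0,0.002,0,0,0,0],[0,0,0.002,0,0,0,0]]'
```

```text
clock: 2.9
eef_pos: [464.2, 211.6, 99.0]
tcp_rot: [-3.141, -0.0, -3.11]
contact_force: [0.1, -1.0, 0.3]
opening: 0.998
grasp_force: 0.0
clock: 3.1
eef_pos: [464.2, 211.6, 97.1]
tcp_rot: [-3.141, -0.0, -3.11]
contact_force: [-0.1, -0.3, -0.5]
opening: 1.003
grasp_force: 0.0
clock: 3.3
eef_pos: [464.5, 211.7, 95.9]
tcp_rot: [3.142, 0.0, -3.11]
contact_force: [-1.5, -1.3, 8.9]
opening: 1.002
grasp_force: 4.5
```

```bash
python3 -m crank '[[0,0,-0.004,0,0,0,0],[-0.004,0,-0.004,0,0,0,0],[-0.008,0,-0.004,0,0,0,0],[-0.012,0,-0.004,0,0,0,0],[-0.016,0,-0.004,0,0,0,0]]'; for i in 1 2 3; do python3 -m crank '[[-0.004,0,0,0,0,0,0],[-0.008,0,0,0,0,0,0],[-0.012,0,0,0,0,0,0],[-0.016,0,0,0,0,0,0],[-0.02,0,0,0,0,0,0]]'; done
python3 - <<'E'
from h import *
f=grab("top"); cv2.imwrite("pics/t2.png",cv2.resize(f["image"][130:260,190:430],None,fx=3.3,fy=3.3,interpolation=cv2.INTER_CUBIC)[...,::-1]); np.save("t2.npy",f,allow_pickle=True)
E
```

```text
clock: 3.8
eef_pos: [480.8, 212.2, 99.1]
tcp_rot: [-3.142, -0.0, -3.11]
contact_force: [0.0, 0.2, -0.1]
opening: 1.001
grasp_force: 0.0
clock: 4.3
eef_pos: [500.5, 212.8, 99.2]
tcp_rot: [-3.141, -0.0, -3.11]
contact_force: [-1.8, 1.1, -0.6]
opening: 0.999
grasp_force: 1.0
clock: 4.8
eef_pos: [520.6, 213.4, 99.2]
tcp_rot: [-3.142, -0.0, -3.11]
contact_force: [-2.3, 0.2, -0.9]
opening: 1.002
grasp_force: 1.0
clock: 5.3
eef_pos: [540.6, 214.1, 99.3]
tcp_rot: [3.142, 0.0, -3.11]
contact_force: [-2.4, -0.2, -1.1]
opening: 1.001
grasp_force: 0.9
```

View pics/t2.png

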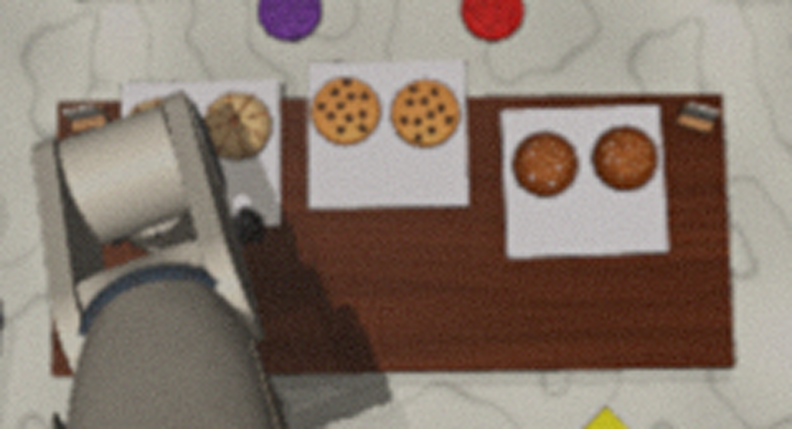

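The left board, with its right rear corner at (275,226), now follows the fingers and is nearly square. Its rear is about 18 mm behind the middle board's at y=208. I'll push 14 mm more, back off and rise, then measure.

```bash
python3 -m crank '[[-0.004,0,0,0,0,0,0],[-0.008,0,0,0,0,0,0],[-0.011,0,0,0,0,0,0],[-0.014,0,0,0,0,0,0],[-0.014,0,0,0,0,0,0]]'; python3 -m crank '[[0.004,0,0,0,0,0,0],[0.02,0,0,0,0,0,0],[0.04,0,0,0,0,0,0],[0.04,0,-0.04,0,0,0,0],[0.04,0,-0.08,0,0,0,0]]'; python3 -m crank '[[0.02,-0.045,0,0,0,0,0],[0.04,-0.09,0,0,0,0,0],[0.04,-0.14,0,0,0,0,0],[0.04,-0.19,0,0,0,0,0],[0.04,-0.19,0,0,0,0,0]]'
python3 - <<'E'
from h import *
f=grab("top"); cv2.imwrite("pics/t3.png",cv2.resize(f["image"][130:260,190:430],None,fx=3.3,fy=3.3,interpolation=cv2.INTER_CUBIC)[...,::-1]); np.save("t3.npy",f,allow_pickle=True)
E
```

```text
clock: 5.85
eef_pos: [555.0, 214.6, 99.4]
tcp_rot: [3.141, 0.001, -3.11]
contact_force: [-1.0, -0.3, 0.0]
opening: 1.001
grasp_force: 0.2
clock: 6.35
eef_pos: [513.0, 213.0, 179.4]
tcp_rot: [-3.141, -0.002, -3.11]
contact_force: [1.6, 0.5, 0.4]
opening: 0.997
grasp_force: 0.0
clock: 6.85
eef_pos: [480.2, 17.4, 179.7]
tcp_rot: [-3.14, 0.002, -3.115]
contact_force: [0.1, 0.6, -0.4]
opening: 0.999
grasp_force: 0.0
```

View pics/t3.png

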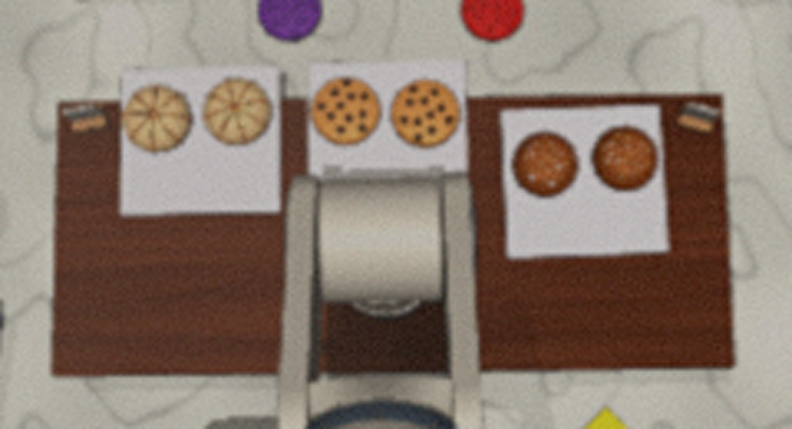

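The left board is square, with its rear edge at row ~213 (crop) against ~208 for the middle board, and its buns haven't moved. Next I measure the remaining gap.

Run:
```python
from h import *
f=np.load("t3.npy",allow_pickle=True).item(); f0=np.load("top0.npy",allow_pickle=True).item()
M=edge(f0,(288,328),(184,200)); L=edge(f,(232,270),(186,204)); print(M,L)
for k in(.025,.033,.04): print(k,"short by",M[2]-k*(L[1]-M[1])-L[2])
print("left rear edge mean y",L[1])
go(505,-182,179,np.pi+.033)
```

```text
(array([-3.99284749e-02,  5.76492825e+02]), np.float64(19.279753463184882), np.float64(575.7230142430692), np.float64(0.35234957198343575)) (array([-3.75795087e-02,  5.74981044e+02]), np.float64(207.29696625796538), np.float64(567.1909262590614), np.float64(0.5372905685424902))
0.025 short by 3.8316576641383335
0.033 short by 2.3275199617801263
0.04 short by 1.0113994722165671
left rear edge mean y 207.29696625796538
shift [-0.0192 -0.2021  0.0008] turn [-0.0004  0.0014 -0.0064] at [480.4  19.6 179.7] t 6.9
```

```bash
python3 -m crank '[[-0.005,-0.05,0,0,0,0,0],[-0.01,-0.1,0,0,0,0,0],[-0.013,-0.15,0,0,0,0,0],[-0.013,-0.2,0,0,0,-0.006,0],[-0.013,-0.2,0,0,0,-0.006,0]]'; python3 -c "from h import *; go(499,-180,99,np.pi+.033)"
```

```text
clock: 7.4
eef_pos: [500.7, -181.3, 179.6]
tcp_rot: [-3.14, 0.002, -3.107]
contact_force: [-0.3, 0.9, -0.5]
opening: 0.994
grasp_force: 0.0
shift [0.0018 0.0016 0.0806] turn [-0.002   0.0021  0.0015] at [ 500.7 -181.3  179.6] t 7.4
```

```bash
python3 -m crank '[[0.002,0,0.03,0,0,0,0],[0.002,0,0.06,0,0,0,0],[0.002,0,0.076,0,0,0,0],[0.002,0,0.0795,0,0,0,0],[0.002,0,0.0795,0,0,0,0]]'; python3 -c "from h import *; go(499,-180,99,np.pi+.033)"
```

```text
clock: 7.9
eef_pos: [497.7, -176.4, 99.6]
tcp_rot: [3.141, -0.001, -3.103]
contact_force: [0.3, 0.2, -0.7]
opening: 1.001
grasp_force: 0.0
shift [-0.0011 -0.0037  0.0006] turn [ 0.0004 -0.0006  0.0054] at [ 497.7 -176.4   99.6] t 7.9
```

```bash
python3 -m crank '[[0,-0.004,0,0,0,0.003,0],[-0.004,-0.004,0,0,0,0.005,0],[-0.008,-0.004,0,0,0,0.005,0],[-0.012,-0.004,0,0,0,0.005,0],[-0.016,-0.004,0,0,0,0.005,0]]'; for i in 1 2; do python3 -m crank '[[-0.004,0,0,0,0,0,0],[-0.008,0,0,0,0,0,0],[-0.012,0,0,0,0,0,0],[-0.016,0,0,0,0,0,0],[-0.02,0,0,0,0,0,0]]'; done
python3 -c "from h import *; go(570,-178,99.5,np.pi+.033)"
```

```text
clock: 8.4
eef_pos: [514.2, -181.0, 100.1]
tcp_rot: [-3.141, 0.001, -3.109]
contact_force: [-0.3, -0.0, -0.1]
opening: 0.997
grasp_force: 0.0
clock: 8.9
eef_pos: [533.8, -180.2, 99.7]
tcp_rot: [3.142, -0.0, -3.109]
contact_force: [-2.4, -0.3, -0.9]
opening: 1.0
grasp_force: 1.1
clock: 9.4
eef_pos: [553.9, -179.6, 99.7]
tcp_rot: [3.142, 0.0, -3.109]
contact_force: [-1.7, 0.1, -0.8]
opening: 0.999
grasp_force: 0.9
shift [-0.0161  0.001   0.0002] turn [ 0.      0.     -0.0008] at [ 553.9 -179.6   99.7] t 9.4
```

Now I'll finish the stroke, withdraw, and swing back behind the riser so the top view is clear.

```bash
python3 -m crank '[[-0.004,0,0,0,0,0,0],[-0.008,0,0,0,0,0,0],[-0.012,0,0,0,0,0,0],[-0.0155,0,0,0,0,0,0],[-0.0155,0,0,0,0,0,0]]'; python3 -m crank '[[0.004,0,0,0,0,0,0],[0.02,0,0,0,0,0,0],[0.045,0,0,0,0,0,0],[0.045,0,-0.04,0,0,0,0],[0.045,0,-0.09,0,0,0,0]]'; python3 -m crank '[[0.05,0,0,0,0,0,0],[0.1,0,0,0,0,0,0],[0.15,0,0,0,0,0,0],[0.19,0,0,0,0,0,0],[0.19,0,0,0,0,0,0]]'
python3 - <<'E'
from h import *
f=grab("top"); cv2.imwrite("pics/t4.png",cv2.resize(f["image"][130:260,190:430],None,fx=3.3,fy=3.3,interpolation=cv2.INTER_CUBIC)[...,::-1]); np.save("t4.npy",f,allow_pickle=True)
M=edge(f,(288,328),(184,200)); print("M",M)
for n,c in(("L",(232,270)),("R",(350,384))):
    E=edge(f,c,(180,204)); print(n,E)
    for k in(.025,.033,.04): print(k,"short by",M[2]-k*(E[1]-M[1])-E[2])
g=grab("scene"); cv2.imwrite("pics/s4.png",cv2.resize(g["image"][140:310,200:460],None,fx=3,fy=3,interpolation=cv2.INTER_CUBIC)[...,::-1]); np.save("s4.npy",g,allow_pickle=True)
E
```

```text
clock: 9.9
eef_pos: [569.9, -179.2, 99.9]
tcp_rot: [-3.141, 0.001, -3.109]
contact_force: [0.1, 0.5, -0.6]
opening: 1.0
grasp_force: 0.0
clock: 10.4
eef_pos: [521.7, -180.1, 188.9]
tcp_rot: [3.14, -0.005, -3.11]
contact_force: [1.8, -0.9, 0.1]
opening: 1.0
grasp_force: 0.0
clock: 10.9
eef_pos: [329.2, -185.5, 189.3]
tcp_rot: [3.141, -0.003, -3.111]
contact_force: [0.1, -1.0, 0.4]
opening: 1.001
grasp_force: 0.0
M (array([-4.02526762e-02,  5.76532024e+02]), np.float64(19.28018387656029), np.float64(575.7559446087644), np.float64(0.42047527271351753))
L (array([-3.84776585e-02,  5.75116341e+02]), np.float64(207.2951019553129), np.float64(567.1401108096071), np.float64(0.5159179854979945))
0.025 short by 3.9154608471884558
0.033 short by 2.4113415025584573
0.04 short by 1.0952370760071517
R (array([-3.76448570e-02,  5.75195214e+02]), np.float64(-175.45387243156313), np.float64(581.8001494959899), np.float64(0.49688063392367715))
0.025 short by -1.1758534795224023
0.033 short by 0.38201897094256765
0.04 short by 1.7451573650994305
```

View pics/t4.png

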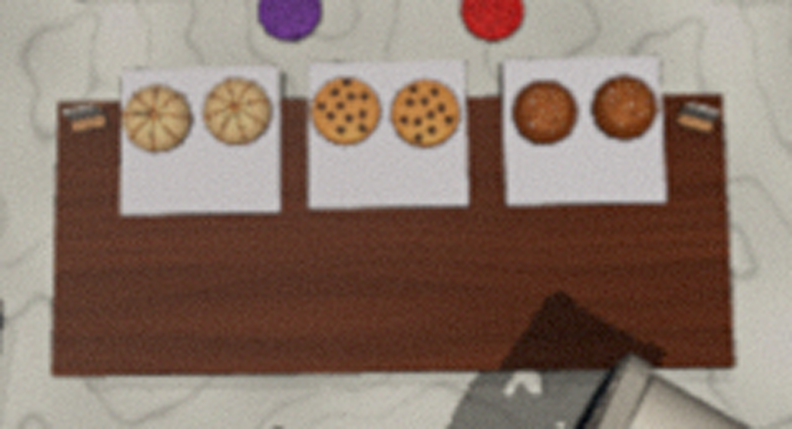

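View pics/s4.png

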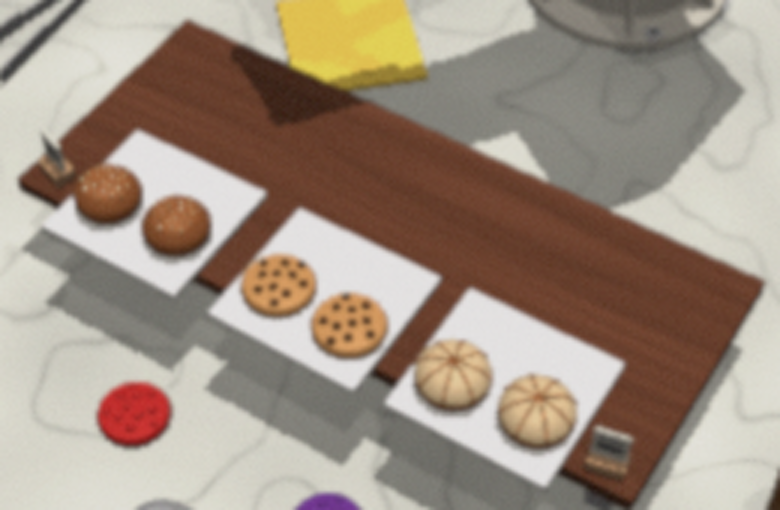

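Both views show the three boards square and in line: rear edges at rows ~213, 208 and 204 in the top crop, a straight line along the riser. All pastries and tickets are in place, the middle board hasn't moved, and the arm is clear. The fronts differ by no more than 4 mm.

```bash
python3 -c "from rig import sign_off; print(sign_off())"
```

```text
the job is handed in; nothing more can be done
None
```

The left and right boards are pushed out square, with fronts level with the middle board to within about 4 mm by camera (8 mm allowed); pastries, tickets and middle board show no disturbance, and the job is handed in (no verdict returned).

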